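Third hand for an engine hanger

TASK

Pick up the red engine hanger by its bar, bring it level and eye first in between the two lugs of the engine, under the blue cross tube, and press the eye against the black spring-backed buffer with a steady push of about 12 N (never above 25 N), its bolt hole in line with the lug holes, so that someone can slip the bolt through. You are the third hand: finish while still gripping the hanger and pushing, clear of the bench. Leave the steel bowl, the screwdriver and the green tin where they are.

Things in the scene. Friction and masses are not known exactly. Their poses are not given: they have to be found in the camera images.
- hanger_mid (a point): Centre, half-way up, of the red hanger: a bar 140 mm long over all, about 0.35 kg, lying flat, this point 18 mm above the bench. x runs along the bar towards the eye, z up. The bar is 24 mm wide (y), 28 mm tall (4 mm clear of the bench), free to grip from above at x = -55 to +30 mm. Nose of the eye at x = +70 mm; rear foot plate 56 mm wide, 36 mm tall at x = -60 to -70 mm.
- hanger_hole (a point): Centre of the bolt hole in the hanger's eye, 52 mm ahead of hanger_mid along the bar, same axes. The eye is a round boss of 36 mm diameter and 24 mm width, its hole axis along y; its nose is 18 mm ahead of this point.
- hanger: The loose red hanger itself; origin on its underside, 18 mm below hanger_mid, same axes.
- lug_holes (a point): Midway between the bolt holes of the two aluminium lugs on the engine, 100 mm above the bench. x points level into the engine (the way to push), z up, hole axis y. The lugs are upright plates 12 mm thick, 34 mm apart (y = -17 to +17 mm), from z = -26 to +30 mm; front edges at x = -20 mm. The gap has no floor and is open at the front and, but for the cross tube, at the top.
- buffer: Black rubber-faced buffer pad between the lugs, 28 mm wide, 34 mm tall, 10 mm thick; origin at the middle of its front face, 10 mm beyond lug_holes along x when free. Same axes as lug_holes. It gives way along x against a spring of 1.5 N per mm, no preload (12 N at 8 mm, where the bolt holes line up), up to 20 mm.
- bowl: Small steel parts bowl, 100 mm across, 35 mm tall, standing on the bench; origin at the centre of its underside. Leave alone.
- screwdriver: Orange-handled screwdriver, about 200 mm long, lying on the bench; x towards the tip. Leave alone.
- tin: Green tin, 56 mm diameter, 90 mm tall, standing on the bench; origin at the centre of its underside. Leave alone.
- engine: The fixed engine on its wooden cradle; origin on the bench 100 mm below lug_holes, same axes. The crankcase face is at x = +50 mm, 240 mm wide, 180 mm high above the bench. The blue cross tube, 18 mm in diameter, 70 mm long, lies across the lugs along y at x = +1 to +19 mm, its underside 130 mm above the bench (12 mm above a hanger held at the right height).
There are look-alikes about, which are no part of the job. Of the things that look like the hanger, the larger one is meant.

How it is judged:
By the outcome, as a careful person would: the job done as asked, in the order asked, and still so for the second after the job is handed in, while the arm keeps its last pose, push and grip.
It also fails if it takes over 48 s, if anything falls off the work surface, if the arm or the gripper's body presses on something with over 40 N, if the wrist force passes 120 N, or if a joint passes its speed limit or range.

ROBOT

A 6-joint arm with a two-finger parallel gripper is mounted at the origin on the work surface. World frame = base frame: x ahead of the robot, y to its left, z up, the work surface at z = 0. Lengths are in mm, angles in rad, forces in N, time in s.
With the tool pointing down it reaches from about 250 to 800 mm from the base axis. Payload 8.5 kg.
Tool frame: the origin (TCP) lies midway between the tips of the shut fingers; the grasp point (between the pads) lies 19 mm behind it (robot.grip_point_offset is the z of the grasp point in the tool frame, in mm); z points along the fingers, y is the line along which they close (so a half turn about z gives the same grasp; the last joint's range is limited). The gripper opens to 85 mm and grips with 20 to 120 N. Pads are 22 mm wide; open, the fingers measure 114 mm over their backs; the gripper's body (76 mm by 85 mm) begins 54 mm behind the grasp point. The pads swing forward as they close: fully open they stand 13 mm farther back than shut.
Start: joints at [-1.281, 0.238, -0.013, 1.319, 0, 1.571], TCP at [150.01, -503.066, 231.276] pointing down, gripper open.
Joint ranges: [-2.66, 2.66], [-1.03, 1.9], [-1.14, 1.46], [-1.82, 2.27], [-1.45, 1.34], [-3.14, 3.14]. Speed limits (rad/s): [2.22, 2.22, 2.79, 3.14, 3.14, 3.14].

INTERFACE

Orientations are given as a unit quaternion [w, x, y, z].
In Python, from plant import robot, vision gives the robot as it stands.
- The arm moves only by the tool move_arm, never from a script. Its argument "deltas" is a list of rows, each a list of 5 numbers: the shift along the tool's x, y, z in mm, then the turn about the tool's z in rad, then the closure in counts, from 0 (fully open) to 255 (shut). In form: [[tx, ty, tz, roll, fingers], ...]. A call has 1 to 12 rows; each row shifts and turns the commanded pose from where the row before left it, along the tool's axes as they then stand; what a row does not reach is not made up. A row lasts 1/10 s, in which the tool goes at most 50 mm and 8.59 degrees, less where a joint would pass 70% of its speed; a pose out of reach is approached as far as the arm can. A call is refused whole if a number of a shift passes 50 or a number of a turn 0.15, either way. A call with a gripper value outside its range is refused whole. The fingers move at their own pace and stop on an object; the grip force is fixed at half the most. Time passes only in rows, so rows that do not move let the fingers close. It gives the time, the measured TCP pose, the force, the opening and the grip force at its end, in the units of the state.
- robot.observe(): the state, without advancing time (a new reading comes with each control period).
- vision.snapshot(name): name is "side" or "top"; returns (picture, depth): 400x640x3 uint8, red, green, blue; 400x640 float32, mm along the optical axis (not along the pixel's ray), 0 where there is no reading.
- vision.calibration(name): a dict with "camera_matrix" (3x3 intrinsics, pixels), "xyz" and "orientation" of the camera in the world. Camera axes: x right, y down, z forward; pixel columns grow to the right and rows downward; lengths in mm; the calibration is good to about 2 mm. A picture is of the moment at which its call begins. calibration takes no time and is no camera call.
- robot.job_done(): hands the job in; it is judged then, once.
The state is a dict: "time": time; "q": joint angles; "qd": joint speeds; "joint_torque": joint torques, N m; "position": TCP position; "ee_rot": TCP orientation; "force": force on the tool from outside, world axes, zero at the start; "moment": the same for the moment, N m; "opening": finger opening in mm; "grip_force": force on a finger pad.
Only numpy, scipy, OpenCV 4.12 (cv2) and the standard library are available. Lean on these libraries where they do the work, as an engineer would, in place of code of your own. Each camera call takes 0.05 s, during which the arm holds its last target. There are 200 camera calls.

## Working session

There is one attempt and no reset: what is moved stays moved. The work goes in short steps, Python scripts to look and compute and a tool call to move; the robot and the scene stay as the last step left them, time stands still between calls to the robot, and variables do not carry over. Pictures are saved under pics/ and viewed, at most 10 in all, crops included, and the job is handed in when it is done.

Besides the shell and the picture viewer there is one more tool, called as a command line: name --pt "numbers of a row" for each row, then --argument value for the rest. move_arm: Moves the arm, as the interface text tells. Its arguments: {"type":"object","properties":{"deltas":{"type":"array","items":{"type":"array","items":{"type":"number"}}}},"required":["deltas"]}

```bash
ls; mkdir -p pics; cat > h.py <<'E'
import numpy as np, cv2
from scipy.spatial.transform import Rotation as R
from plant import robot, vision
def rot(q): return R.from_quat([q[1],q[2],q[3],q[0]])
def snap(n,f=None):
    p,d=vision.snapshot(n); np.savez('%s.npz'%n,p=p,d=d)
    if f: cv2.imwrite('pics/'+f,p[:,:,::-1])
    return p,d
def cloud(n,d):
    c=vision.calibration(n); K=np.array(c['camera_matrix']); v,u=np.mgrid[:400,:640]
    P=np.stack([(u-K[0,2])*d/K[0,0],(v-K[1,2])*d/K[1,1],d],-1)
    return P@rot(c['orientation']).as_matrix().T+np.array(c['xyz'])
E
python3 - <<'E'
from h import *
snap('top','top1.png');snap('side','side1.png')
print(robot.observe(), robot.grip_point_offset)
for n in('top','side'):print(vision.calibration(n))
E
```

```text
pics
{'time': 0.1, 'q': array([-1.28099298e+00,  2.38737451e-01, -1.41404598e-02,  1.31919240e+00,
        1.85736251e-05,  1.57084941e+00]), 'qd': array([ 0.00165897, -0.00247008,  0.00054546,  0.00091388,  0.000211  ,
       -0.00016081]), 'joint_torque': array([-2.83661262e-03, -5.39720607e+01,  3.46998811e+01,  1.33416822e-02,
       -5.23276151e-05,  2.92113981e-06]), 'position': array([ 149.93004503, -502.76587713,  230.74464646]), 'ee_rot': array([-6.31657165e-04,  9.89523741e-01,  1.44368834e-01, -8.28061184e-05]), 'force': array([-0.29906417, -1.10551227, -0.8468915 ]), 'moment': array([ 0.00562566, -0.00867998, -0.00885461]), 'grip_force': 0.0, 'opening': 85.7052576692161} -18.700000000000003
{'camera_matrix': array([[421.56640042,   0.        , 317.70920869],
       [  0.        , 421.56640042, 196.92183487],
       [  0.        ,   0.        ,   1.        ]]), 'xyz': array([ 442.93631162,   94.23213617, 1107.69977221]), 'orientation': array([ 0.02213119, -0.70546202,  0.70733232, -0.038917  ])}
{'camera_matrix': array([[505.06162822,   0.        , 327.07021229],
       [  0.        , 505.06162822, 193.03348847],
       [  0.        ,   0.        ,   1.        ]]), 'xyz': array([ 465.93593814, -627.77657164,  753.54760068]), 'orientation': array([-0.39552803,  0.91728407, -0.04464286,  0.01243122])}
```

View pics/top1.png

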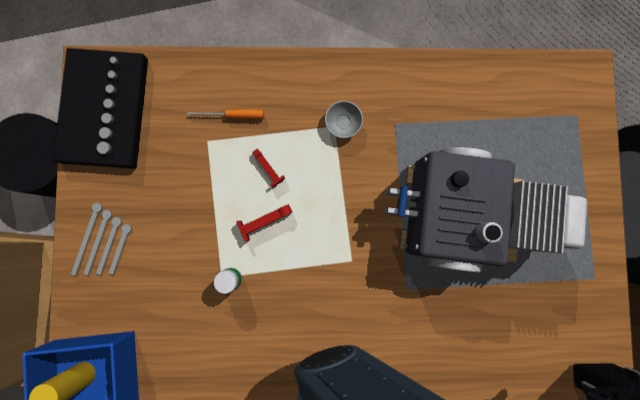

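View pics/side1.png

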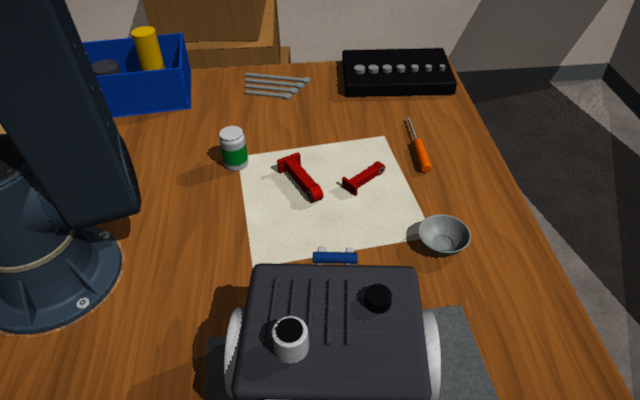

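Top view: the large hanger runs from its foot plate at (241,230) to its eye at (290,211). The small look-alike is at (267,168). The blue tube is at (403,202) with lugs on the engine's left side, the bowl at (343,120) and the tin at (228,281). The push direction is to the right in the image, about world -y.

```bash
python3 - <<'E'
from h import *
for n in('top','side'):
    z=np.load(n+'.npz');p=z['p'];P=cloud(n,z['d']);h=cv2.cvtColor(p,cv2.COLOR_RGB2HSV)
    red=(((h[...,0]<6)|(h[...,0]>174))&(h[...,1]>170)&(h[...,2]>50)).astype(np.uint8)
    k,l,s,c=cv2.connectedComponentsWithStats(red)
    for i in range(1,k):
        if s[i,4]<80: continue
        Q=P[(l==i)&(z['d']>0)];print(n,'red',s[i],'zpct',np.percentile(Q[:,2],[5,50,95]).round(1))
        Q=Q[(Q[:,2]>15)]
        if len(Q)<20: continue
        m=Q[:,:2].mean(0);
        (c0,wh,a)=cv2.minAreaRect(Q[:,:2].astype(np.float32));print(' rect',np.round(c0,1),np.round(wh,1),round(a,1))
        B=cv2.boxPoints((c0,wh,a));print(B.round(1).tolist())
    blue=(h[...,0]>100)&(h[...,0]<125)&(h[...,1]>150)&(h[...,2]>60)&(z['d']>0)
    k,l,s,c=cv2.connectedComponentsWithStats(blue.astype(np.uint8))
    for i in range(1,k):
        if s[i,4]<60: continue
        Q=P[l==i]; print(n,'blue',s[i],Q.mean(0).round(1),np.percentile(Q[:,2],[5,50,95]).round(1), cv2.minAreaRect(Q[:,:2].astype(np.float32)))
    # crankcase top (z ~180) left edge
    if n=='top':
        v=p[190:216,380:425]; 
        M=(abs(P[...,2]-178)<8)&(z['d']>0); M[:,:380]=0
        Q=P[M];print('case',len(Q),cv2.minAreaRect(Q[:,:2].astype(np.float32)))
        for r in range(184,222,2): print(r,P[r,386:416:2,2].round(0).astype(int).tolist())
        cv2.imwrite('pics/crop.png',np.hstack([cv2.resize(p[170:240,370:430,::-1],None,fx=6,fy=6,interpolation=2),cv2.resize(p[190:260,230:300,::-1],None,fx=6,fy=6,interpolation=2)]))
E
```

```text
top red [253 150  31  37 268] zpct [22.3 26.7 31.1]
 rect [617.3 200.6] [101.   38.4] 35.7
[[565.0999755859375, 186.8000030517578], [587.5, 155.60000610351562], [669.5, 214.5], [647.0999755859375, 245.6999969482422]]
top red [237 205  55  36 532] zpct [26.6 34.3 38.9]
 rect [479.6 202.7] [ 51.9 136.3] 26.5
[[425.8999938964844, 252.0], [486.79998779296875, 130.10000610351562], [533.2999877929688, 153.3000030517578], [472.3999938964844, 275.20001220703125]]
top blue [398 186  10  31 191] [ 516.2 -123.7  147.2] [144.1 148.  151.4] ((519.1830444335938, -127.25921630859375), (44.1389045715332, 70.67991638183594), 51.360748291015625)
top blue [  23  332  116   68 5157] [130.2 618.6  54.1] [  6.1  47.  122.5] ((106.79566955566406, 626.158935546875), (169.92237854003906, 203.99002075195312), 5.6790337562561035)
case 11007 ((412.2880859375, -414.0882263183594), (621.463134765625, 310.7443542480469), 56.94456481933594)
184 [0, 3, 1, 3, 0, 4, 2, 3, -1, 2, 0, 3, 6, 48, 73]
186 [3, -1, 5, -1, 2, 3, -1, 145, 148, 144, 147, 1, 3, 53, 75]
188 [-2, -1, 130, 131, 129, -1, -1, 144, 146, 149, 146, 2, 2,
[... 1270 characters left out ...]
6, 120.0], [518.4000244140625, 136.8000030517578], [472.8999938964844, 273.29998779296875]]
side red [343 162  42  33 411] zpct [ 8.  22.5 26.4]
 rect [612.7 199.7] [102.4  39.7] 44.3
[[562.2000122070312, 178.1999969482422], [589.9000244140625, 149.8000030517578], [663.2999877929688, 221.1999969482422], [635.5999755859375, 249.6999969482422]]
side blue [  82   33  109   85 5453] [ 84.3 584.   71.2] [ 11.2  75.5 117.5] ((-19.870269775390625, 951.6005859375), (308.2424011230469, 1858.0345458984375), 22.104793548583984)
side blue [313 252  44  11 410] [ 515.8 -130.1  144.8] [140.1 145.3 148. ] ((515.8024291992188, -128.24046325683594), (16.453733444213867, 67.34038543701172), 80.82249450683594)
```

View pics/crop.png

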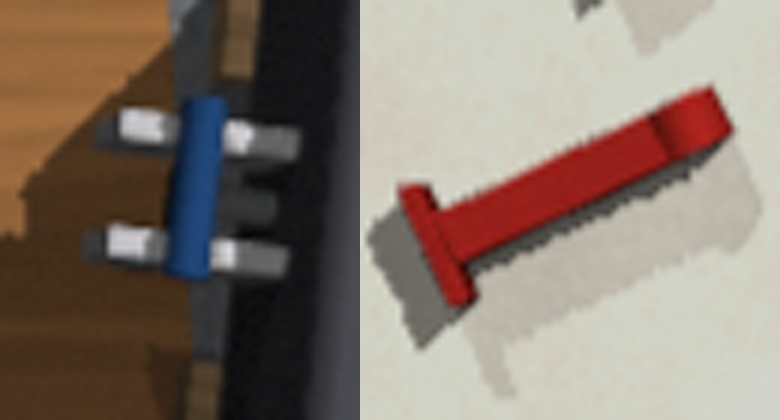

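Crop: the two lugs run left to right at crop rows 130 and 245, with the tube across them and the buffer between. The hanger's foot plate is at lower left and its eye at upper right. Next I'll fit both poses.

```bash
cat > fit.py <<'E'
from h import *
def engine(n):
    z=np.load(n+'.npz');p=z['p'];d=z['d'];P=cloud(n,d);h=cv2.cvtColor(p,cv2.COLOR_RGB2HSV)
    near=(np.hypot(P[...,0]-516,P[...,1]+127)<60)&(d>0)
    t=P[near&(h[...,0]>100)&(h[...,0]<125)&(h[...,1]>150)&(h[...,2]>50)&(P[...,2]>138)]
    f=np.array(cv2.fitLine(t[:,:2].astype(np.float32),cv2.DIST_HUBER,0,.01,.01)).ravel()
    print(n,'tube mid',((t.max(0)+t.min(0))/2).round(1),t.mean(0).round(1),'dir deg',np.degrees(np.arctan2(f[1],f[0])).round(1))
    L=P[near&(abs(P[...,2]-130)<5)&(h[...,1]<90)]
    for s in(0,1):
        Q=L[(L[:,0]>516)==bool(s)]
        f=np.array(cv2.fitLine(Q[:,:2].astype(np.float32),cv2.DIST_HUBER,0,.01,.01)).ravel()
        print(' lug',len(Q),Q.mean(0).round(1),Q.min(0).round(1),Q.max(0).round(1),np.degrees(np.arctan2(f[1],f[0])).round(1))
def hanger(n,z0=15,big=True):
    z=np.load(n+'.npz');p=z['p'];d=z['d'];P=cloud(n,d);h=cv2.cvtColor(p,cv2.COLOR_RGB2HSV)
    red=(((h[...,0]<6)|(h[...,0]>174))&(h[...,1]>170)&(h[...,2]>40)).astype(np.uint8)
    k,l,s,c=cv2.connectedComponentsWithStats(red); i=1+np.argmax(s[1:,4])
    Q=P[(l==i)&(d>0)]; Q=Q[Q[:,2]>z0]
    return Q
E
python3 - <<'E'
from fit import *
for n in('top','side'):
    engine(n); Q=hanger(n,25)
    u=np.array([.43,-.9]); c=Q[:,:2].mean(0)
    for it in range(3):
        s=(Q[:,:2]-c)@u; B=Q[(s>-35)&(s<60)]
        f=np.array(cv2.fitLine(B[:,:2].astype(np.float32),cv2.DIST_HUBER,0,.01,.01)).ravel();u=f[:2]*np.sign(-f[1]);c=f[2:]
    s=(Q[:,:2]-c)@u
    T=hanger(n,34) if n=='side' else hanger(n,30); st=(T[:,:2]-c)@u
    print(n,'bar c',c.round(1),'yaw',np.degrees(np.arctan2(u[1],u[0])).round(1),'s',np.percentile(s,[0,2,98,100]).round(1),'ends',(c+s.min()*u).round(1),(c+s.max()*u).round(1),'mid',(c+(s.min()+s.max())/2*u).round(1), 'high pts s',np.percentile(st,[0,10,50,100]).round(1))
E
```

```text
top tube mid [ 517.7 -123.7  146.5] [ 516.6 -123.1  148. ] dir deg -8.7
 lug 138 [ 493.1 -132.1  130.8] [ 464. -164.  125.] [515.3 -90.3 134.9] 82.0
 lug 133 [ 539.7 -136.   131.1] [ 517.5 -168.9  125.2] [557.4 -96.1 134.9] 84.2
top bar c [489.5 178.8] yaw -64.9 s [-94.1 -92.1  39.7  42.5] ends [449.5 264.1] [507.5 140.3] mid [478.5 202.2] high pts s [-94.1 -88.  -35.1  42.3]
side tube mid [ 515.7 -128.5  143.8] [ 515.7 -130.3  144.6] dir deg -7.8
 lug 43 [ 495.8 -110.4  129.9] [ 488.2 -132.5  126.9] [502.  -95.8 134.9] 83.0
 lug 46 [ 541.8 -110.5  128.9] [ 533.4 -135.4  126.3] [548.1 -99.1 131.1] 81.0
side bar c [491.6 168.6] yaw -64.6 s [-103.5 -100.2   33.1   36.3] ends [447.2 262.1] [507.1 135.9] mid [477.2 199. ] high pts s [-100.4  -98.4  -91.2   32.7]
```

move_arm --pt "13 -15 0 0 85" --pt "26 -30 0 0 85" --pt "26 -30 0 0 85" --pt "26 -30 0 0 85" --pt "26 -30 0 0 85" --pt "26 -30 0 0 85" --pt "26 -30 0 0 85" --pt "26 -30 0 0 85" --pt "26 -30 0 0 85" --pt "26 -30 0 0 85" --pt "26 -30 0 0 85" --pt "26 -30 0 0 85"

```text
time: 1.3
position: [338.1, -85.4, 231.3]
ee_rot: [0.0, 0.99, 0.144, 0.0]
force: [0.4, -0.1, -0.3]
opening: 56.7
grip_force: 0.0
```

move_arm --pt "26 -30 0 0 85" --pt "26 -30 0 0 85" --pt "26 -30 0 0 85" --pt "26 -30 0 0 85" --pt "26 -30 0 0 85" --pt "26 -30 0 0 85" --pt "26 -30 0 0 85" --pt "13 -15 0 0 85" --pt "0 0 0 -0.14 85" --pt "0 0 0 -0.14 85" --pt "0 0 0 -0.14 85" --pt "0 0 0 -0.14 85"

```text
time: 2.5
position: [467.1, 161.1, 231.3]
ee_rot: [-0.01, 0.903, 0.429, 0.001]
force: [0.3, 0.1, 0.9]
opening: 57.1
grip_force: 0.0
```

move_arm --pt "0 0 0 -0.14 85" --pt "0 0 0 -0.14 85" --pt "0 0 0 -0.14 85" --pt "0 0 0 -0.14 85" --pt "0 0 0 -0.14 85" --pt "0 0 0 -0.14 85" --pt "0 0 0 -0.14 85" --pt "0 0 0 -0.14 85" --pt "0 0 0 -0.041 85" --pt "0 0 0 0 85"

```text
time: 3.5
position: [467.1, 161.2, 231.4]
ee_rot: [-0.008, 0.522, 0.853, 0.006]
force: [0.6, -0.3, 0.0]
opening: 57.0
grip_force: 0.0
```

```bash
cat >> h.py <<'E'
def go(x,y,z,hd):
    s=robot.observe();Rm=rot(s['ee_rot']);M=Rm.as_matrix();h=np.degrees(np.arctan2(M[1,0],M[0,0]))
    print('pos',s['position'].round(1),'head',h.round(2),'tilt',M[:,2].round(4),'q',s['q'].round(3),'t',s['time'],'F',s['force'].round(1),'open',round(s['opening'],1),'grip',round(s['grip_force'],1))
    print('tool delta',Rm.inv().apply(np.array([x,y,z])-s['position']).round(1),'roll',np.radians(h-hd).round(3))
E
python3 -c "
from h import *
go(473.7,209.6,4,115.2)"
```

```text
pos [467.1 161.2 231.4] head 117.03 tilt [-0.0069  0.018  -0.9998] q [ 0.32   0.186 -0.082  1.304  0.019  1.419] t 3.5 F [ 0.6 -0.3  0. ] open 57.0 grip 0.0
tool delta [ 35.8  27.4 228.2] roll 0.032
```

move_arm --pt "12 9 20 0 85" --pt "12 9 30 0 85" --pt "12 9 30 0 85" --pt "0 0 30 0.032 85" --pt "0 0 25 0 85" --pt "0 0 20 0 85" --pt "0 0 10 0 85" --pt "0 0 0 0 85"

```text
time: 4.3
position: [473.3, 208.6, 66.3]
ee_rot: [-0.008, 0.536, 0.844, 0.005]
force: [0.2, -0.7, 0.8]
opening: 57.1
grip_force: 0.0
```

```bash
python3 -c "
from h import *
go(473.7,209.6,4,115.2);snap('top','t2.png');p,d=snap('side')
q=np.load('top.npz')['p'][130:300,190:340]
cv2.imwrite('pics/c2.png',np.hstack([cv2.resize(q[:,:,::-1],(450,510)),cv2.resize(p[110:230,240:320,::-1],(340,510))]))"
```

```text
pos [473.3 208.6  66.3] head 115.16 tilt [-0.0085  0.0173 -0.9998] q [ 0.404  0.337 -0.323  0.911  0.019  1.535] t 4.3 F [ 0.2 -0.7  0.8] open 57.1 grip 0.0
tool delta [-0.5  0.8 62.3] roll -0.001
```

View pics/c2.png

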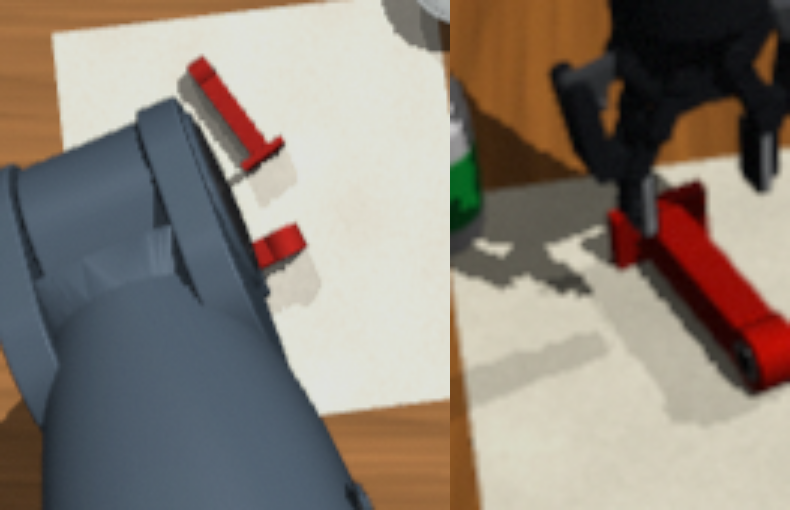

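The fingers straddle the bar, parallel to it and still above it. The small look-alike is clear. I'll go down and close.

move_arm --pt "0 1 15 0 85" --pt "0 0 15 0 85" --pt "0 0 15 0 85" --pt "0 0 10 0 85" --pt "0 0 7 0 85" --pt "0 0 0 0 85" --pt "0 0 0 0 130" --pt "0 0 0 0 160" --pt "0 0 0 0 255" --pt "0 0 0 0 255" --pt "0 0 0 0 255" --pt "0 0 0 0 255"

```text
time: 5.6
position: [475.0, 211.0, 6.1]
ee_rot: [-0.007, 0.535, 0.844, 0.007]
force: [-0.5, -1.1, 5.7]
opening: 23.1
grip_force: 59.0
```

```bash
python3 -c "
from h import *
go(473.7,209.6,4,115.2);p,d=snap('side')
cv2.imwrite('pics/c3.png',cv2.resize(p[110:230,240:340,::-1],(500,600)))"
```

```text
pos [475.  211.    6.1] head 115.24 tilt [-0.0052  0.0188 -0.9998] q [ 0.407  0.407 -0.401  0.76   0.019  1.537] t 5.6 F [-0.5 -1.1  5.7] open 23.1 grip 59.0
tool delta [-0.7 -1.8  2.1] roll 0.001
```

View pics/c3.png

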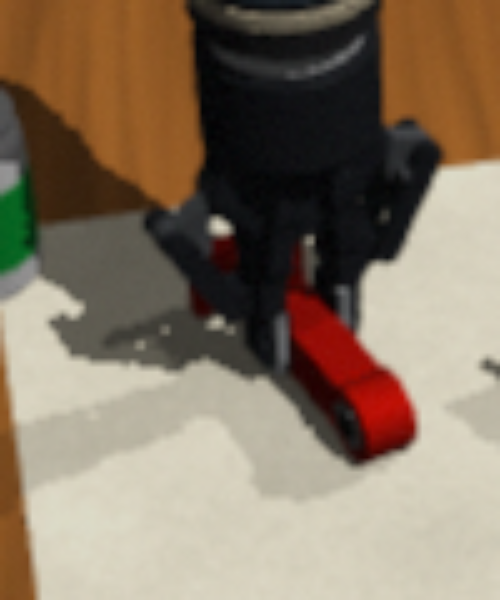

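Firm grip (23.1 mm opening, 59 N), with the bar between the pads and the eye at lower right. Now lift, turn and move to in front of the lugs.

move_arm --pt "0 0 -5 0 255" --pt "0 0 -15 0 255" --pt "0 0 -20 0 255" --pt "0 0 -20 0 255" --pt "0 0 -15 0.08 255" --pt "0 0 -9 0.1 255" --pt "0 0 0 0.1 255" --pt "0 0 0 0.1 255" --pt "0 0 0 0.1 255" --pt "0 0 0 0.1 255" --pt "0 0 0 0 255" --pt "0 0 0 0 255"

```text
time: 6.85
position: [474.9, 209.2, 89.2]
ee_rot: [-0.009, 0.754, 0.657, 0.003]
force: [0.6, -0.3, -4.4]
opening: 22.8
grip_force: 59.4
```

move_arm --pt "-10 4 0 0 255" --pt "-20 9 0 0 255" --pt "-25 12 0 0 255" --pt "-25 12 0 0 255" --pt "-25 12 0 0 255" --pt "-25 12 0 0 255" --pt "-25 10 0 0 255" --pt "-20 9 0 0 255" --pt "-13 5 0 0 255" --pt "-8 3 0 0 255" --pt "0 0 0 0 255" --pt "0 0 0 0 255"

```text
time: 8.05
position: [534.8, 3.4, 85.1]
ee_rot: [-0.009, 0.754, 0.656, 0.004]
force: [0.0, -0.1, -5.3]
opening: 22.9
grip_force: 59.4
```

```bash
python3 - <<'E'
from fit import *
go(534.9,4.7,88.1,82)
a=snap('side')[0];b=snap('top')[0]
cv2.imwrite('pics/c4.png',np.hstack([cv2.resize(a[170:290,270:390,::-1],(400,400)),cv2.resize(b[130:250,330:430,::-1],(333,400))]))
for n in('side','top'):
    Q=hanger(n,60);
    if len(Q)<20: continue
    print(n,len(Q),'z',np.percentile(Q[:,2],[2,50,98]).round(1),'min',Q.min(0).round(1),'max',Q.max(0).round(1))
    u=np.array([np.cos(np.radians(-98)),np.sin(np.radians(-98))]); v=np.array([-u[1],u[0]])
    E=Q[:,:2]-np.array([517.9,-116.1]); s=E@u;w=E@v
    print(' engine x',np.percentile(s,[0,2,98,100]).round(1))
    for lo in range(-150,0,10):
        m=(s>lo)&(s<lo+10)
        if m.sum()>6: print('  x',lo+5,m.sum(),'y',np.percentile(w[m],[0,50,100]).round(1),'ztop',np.percentile(Q[m,2],[50,95]).round(1))
    engine(n)
E
```

```text
pos [534.8   3.4  85.1] head 82.03 tilt [-0.0066  0.0187 -0.9998] q [-0.004  0.35  -0.248  0.98   0.019  1.705] t 8.05 F [ 0.  -0.1 -5.3] open 22.9 grip 59.4
tool delta [ 1.3 -0.1 -2.9] roll 0.0
side 697 z [ 97.7 109.9 115.3] min [513.4 -80.1  94.5] max [548.5  40.9 161. ]
 engine x [-157.2 -152.8  -38.4  -37.1]
  x -145 47 y [-11.    0.2  11.2] ztop [110.  111.5]
  x -135 54 y [-10.6  -0.4  11.4] ztop [109.6 111.6]
  x -125 41 y [-10.1   0.6   9.8] ztop [109.6 111.3]
  x -115 47 y [-9.8 -0.5 10.1] ztop [110. 112.]
  x -105 65 y [-11.1  -1.9  10.4] ztop [110.3 158.4]
  x -95 56 y [-10.7   0.   10.6] ztop [109.6 111.4]
  x -85 52 y [-10.2   1.2  10.8] ztop [109.9 111.9]
  x -75 51 y [-9.9 -1.   9.4] ztop [110. 112.]
  x -65 36 y [-10.9  -1.5   9.6] ztop [111.4 114. ]
  x -55 62 y [-10.7  -0.4   9.9] ztop [113.3 115.3]
  x -45 111 y [-10.3   0.1  11.6] ztop [108.8 113. ]
  x -35 45 y [-9.9 -1.5 10.4] ztop [ 99.5 105.1]
side tube mid [ 515.7 -129.1  144.3] [ 515.5 -130.2  144.4] dir deg -7.7
 lug 41 [ 496.  -109.4  129.7] [ 488.2 -132.2  126.6] [502.  -95.9 134.6] 85.5
 lug 47 [ 541.6 -110.9  128.9] [ 531.6 -135.2  126.3] [548.2 -99.1 133.3] 80.2
```

View pics/c4.png

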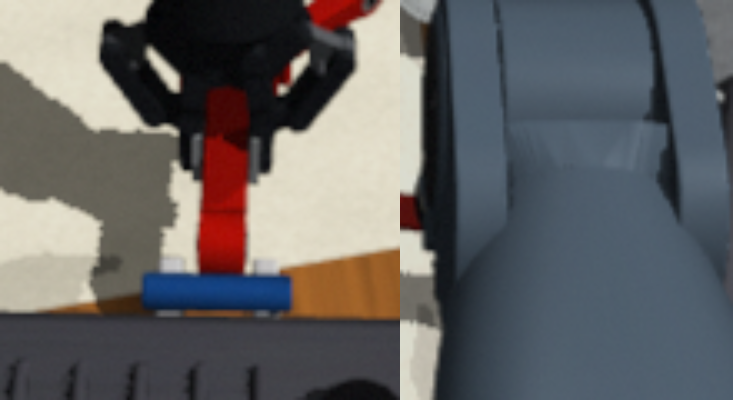

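Side view: the gripped hanger points straight at the gap, centred between the white lug tops with the tube in front. The bar is level and about 3 mm low. I'll raise it and enter.

move_arm --pt "0 0 -2 0 255" --pt "0 0 -2 0 255" --pt "-5 0 0 0 255" --pt "-8 0 0 0 255" --pt "-8 0 0 0 255" --pt "-8 0 0 0 255" --pt "-6 0 0 0 255" --pt "-4 0 0 0 255" --pt "-1 0 0 0 255" --pt "0 0 0 0 255" --pt "0 0 0 0 255"

```text
time: 9.25
position: [529.5, -36.5, 88.5]
ee_rot: [-0.009, 0.755, 0.656, 0.004]
force: [-0.5, 0.2, -4.3]
opening: 22.9
grip_force: 59.4
```

```bash
python3 - <<'E'
from fit import *
# final TCP: 62 mm before lug_holes
go(517.9+.139*62,-116.1+.99*62,88.1,82)
E
```

```text
pos [529.5 -36.5  88.5] head 82.02 tilt [-0.0063  0.0185 -0.9998] q [-0.079  0.341 -0.251  0.986  0.018  1.631] t 9.25 F [-0.5  0.2 -4.3] open 22.9 grip 59.4
tool delta [-18.4  -0.4   0.1] roll 0.0
```

move_arm --pt "-3 0 0 0 255" --pt "-3 0 0 0 255" --pt "-2 0 0 0 255" --pt "-2 0 0 0 255" --pt "-1 0 0 0 255" --pt "-1 0 0 0 255" --pt "0 0 0 0 255" --pt "0 0 0 0 255"

```text
time: 10.05
position: [527.9, -48.2, 88.3]
ee_rot: [-0.009, 0.755, 0.656, 0.004]
force: [0.6, 4.2, -3.4]
opening: 22.9
grip_force: 59.5
```

move_arm --pt "-2 0 0 0 255" --pt "-2 0 0 0 255" --pt "-1 0 0 0 255" --pt "0 0 0 0 255" --pt "0 0 0 0 255" --pt "0 0 0 0 255"

```text
time: 10.65
position: [527.3, -52.2, 88.3]
ee_rot: [-0.01, 0.754, 0.656, 0.005]
force: [-0.0, 11.4, -2.0]
opening: 23.1
grip_force: 59.6
```

```bash
python3 - <<'E'
from fit import *
F=[]
for i in range(4):
    snap('side'); F.append(robot.observe()['force'])
print(np.round(F,1),np.mean(F,0))
go(517.9+.139*62,-116.1+.99*62,88.1,82)
Q=hanger('side',60);u=np.array([-.139,-.990]); v=np.array([.990,-.139]);E=Q[:,:2]-np.array([517.9,-116.1]); s=E@u;w=E@v
for lo in range(-110,0,10):
    m=(s>lo)&(s<lo+10)
    if m.sum()>6: print('  x',lo+5,m.sum(),'y',np.percentile(w[m],[2,50,98]).round(1),'ztop',np.percentile(Q[m,2],[50,90]).round(1))
engine('side')
p=np.load('side.npz')['p'];cv2.imwrite('pics/c5.png',cv2.resize(p[200:280,290:390,::-1],(750,600)))
E
```

```text
[[ 1.2 11.2 -2.5]
 [ 0.6 10.9 -1.8]
 [ 0.9 11.  -2.8]
 [ 0.2 10.7 -2.7]] [ 0.7510327  10.97026874 -2.45779845]
pos [527.3 -52.2  88.4] head 82.06 tilt [-0.0058  0.0208 -0.9998] q [-0.11   0.34  -0.253  0.986  0.02   1.599] t 10.85 F [ 0.2 10.7 -2.7] open 23.3 grip 59.6
tool delta [-2.6 -0.4  0.2] roll 0.001
  x -95 32 y [-10.4   0.1   8.8] ztop [112.9 113.9]
  x -85 55 y [-10.1   0.3  10.7] ztop [113.2 114.6]
  x -75 52 y [-9.8  0.6 11. ] ztop [113.2 114.4]
  x -65 56 y [-9.3  0.9  9.6] ztop [113.5 114.9]
  x -55 75 y [-12.2  -1.9  11.5] ztop [113.1 122. ]
  x -45 65 y [-10.2   1.5  11.8] ztop [113.2 115.1]
  x -35 64 y [-9.7  0.5 11.9] ztop [113.8 114.7]
  x -25 41 y [-9.2  0.7 10.5] ztop [113.3 115. ]
side tube mid [ 515.7 -128.8  144.1] [ 515.5 -130.4  144.6] dir deg -7.4
 lug 42 [ 495.5 -109.7  129.6] [ 486.6 -131.6  126.6] [502.  -95.6 134.8] 82.6
 lug 47 [ 541.5 -111.1  129.1] [ 528.4 -135.4  125.1] [ 548.4 -100.5  134.8] 79.6
```

View pics/c5.png

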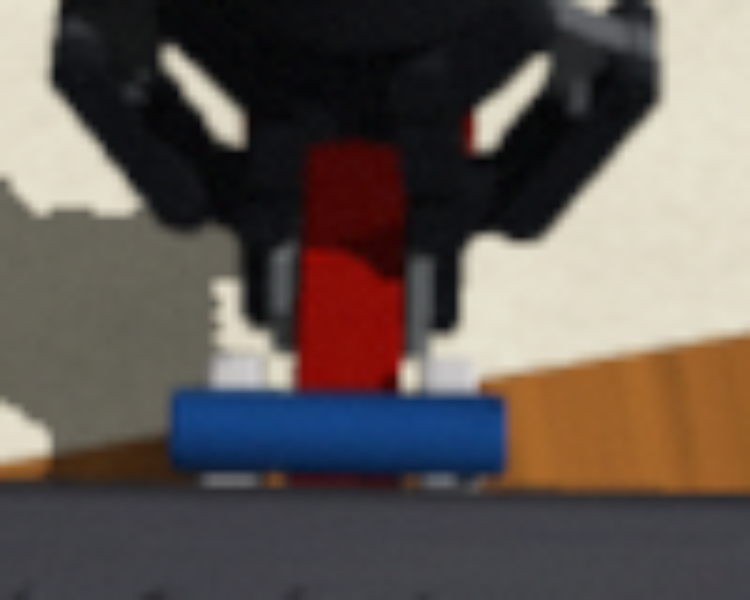

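The eye is between the lugs under the tube, centred (gap edges at columns 265 and 425, bar at 300–403), level and at the right height. The push is 11 N, so I'll nudge it slightly.

move_arm --pt "-0.7 0 0 0 255" --pt "0 0 0 0 255" --pt "0 0 0 0 255" --pt "0 0 0 0 255" --pt "0 0 0 0 255" --pt "0 0 0 0 255"

```text
time: 11.45
position: [527.3, -52.7, 88.3]
ee_rot: [-0.01, 0.754, 0.657, 0.005]
force: [0.9, 10.4, -2.6]
opening: 22.9
grip_force: 59.6
```

```bash
python3 - <<'E'
from h import *
s=robot.observe();print(s['force'],s['position'],s['time'])
if 10<s['force'][1]<14 : print(robot.job_done())
E
```

```text
[ 0.86022515 10.38522478 -2.5999151 ] [527.25506534 -52.71984937  88.3476019 ] 11.45
the job is handed in; nothing more can be done
None
```

I handed the job in with the red hanger gripped, level and centred between the lugs under the blue tube, its eye held against the buffer at a steady 10–11 N, slightly under the 12 N asked; the bolt-hole alignment was worked out from camera and force readings, not seen.

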